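# Pop the label printer's roll cover and swing it open

## Task

Two label printers stand on the table; open the roll cover of the wider one so that its roll can be changed. With closed fingers press down once on the front edge of its cover until the latch lets go, take the hand away and see that the popped cover stays ajar by itself, then push it with a finger all the way back to its stop, and take the hand away. Do not press the cover shut again once it has popped, do not pinch or force it, and leave the narrow printer and the other things on the table alone.

Things in the scene. Friction and masses are not known exactly. Their poses are not given: they have to be found in the camera images.
- wide_printer: the wider label printer, fixed: off-white box 190 mm deep (x), 170 mm wide (y), deck 96 mm high. Origin: centre of its underside; +x from its front to its rear (roughly away from the robot), +z up. In its deck a dark grey cover, 90 mm (x) by 120 mm (y) by 6 mm, top 104 mm high when latched; hinge along y at x = +30 mm, free front edge at x = -60 mm with three short black ridges 0.8 mm high
- wide_press (a point): place to press: middle of the wide printer's cover, on its top face, 15 mm from the free edge; moves with the cover. Pressing from latched: hard bottom 7 mm down; the latch lets go if it has gone down 6 mm or more (about 3 N) and is then let up. A spring then kicks the cover open to about 1.0 to 1.2 rad. Pressed right to the bottom again, it would latch shut again
- wide_hinge (a point): middle of the wide cover's hinge line, level with the cover's underside, 98 mm above the table; fixed to the printer, same axes; the hinge axis is y. The cover reaches 90 mm from it. Open, it takes under 3 N at 40 mm from the hinge to swing it on. A striker stands 15 mm out of the cover's underside near the free edge, 48 mm to the -y side of the middle; the rest is clear
- wide_hatch (a joint): angle of the wide printer's cover, rad. 0 to 0.02: latched, level. Negative: pressed in (-0.065 frees the latch, hard bottom at -0.087). Positive: opening upward and to the rear, 1.57 upright, stop at 1.75 (leaning back). Once popped, a stiff hinge holds it wherever it is left; at 1.05 its free edge is 78 mm above the hinge line and 45 mm in front of it (cover 90 mm long)
- wide_pin (a joint): sideways place, m, of the small pin of the wide cover's latch, hidden inside; nothing to handle. 0 while latched, up to +0.006 in the first press, about -0.006 once the cover has popped, whether it is then open or pressed down again
- narrow_printer: the narrow label printer, fixed: same make, depth, height and axes, but 110 mm wide; not to be touched. Origin at the centre of its underside
- narrow_hatch (a joint): angle of the narrow printer's cover (60 mm wide), rad; 0 to 0.02 latched, negative pressed in; must stay latched
- label_roll: spare roll of blank labels standing on end, 56 mm across, 50 mm high; loose, to be left alone. Origin at the centre of its underside
- marker: marker pen lying down, 135 mm long; loose, to be left alone. Origin at the centre of its underside
- stapler: black desk stapler, 140 mm long, 60 mm high; loose, to be left alone. Origin at the centre of its underside
- mug: white mug, 82 mm across, 95 mm high; loose, to be left alone. Origin at the centre of its underside
- gel_bottle: clear bottle of hand gel, 56 mm across, 150 mm high; loose, to be left alone. Origin at the centre of its underside

How it is judged:
On the way, in this order (a step that is already met when the one before it is completed fails the run):
1. the wide printer's cover is pressed in past the latch's click (value of joint wide_hatch below -0.05 rad), for 0.02 s.
2. the cover has popped and stays ajar by itself for half a second, untouched (value of joint wide_hatch between 0.4 and 1.45 rad and contact force between each of the arm, the fingers and wide_hatch below 0.2 N), for 0.5 s.
3. the cover is pushed back to its stop (value of joint wide_hatch above 1.6 rad), for 0.1 s.
At the end, for the whole second after the job is handed in: The wide printer's cover stands open past upright, at or within 0.15 rad of its stop (joint above 1.6 rad), at rest; the narrow printer's cover is still latched (between -0.03 and 0.05 rad) (value of joint wide_hatch above 1.6 rad and velocity of joint wide_hatch between -0.05 and 0.05 rad/s and value of joint narrow_hatch between -0.03 and 0.05 rad); the robot touches nothing.
It fails at once if the wide cover is pressed down level again after it has popped (value of joint wide_hatch below 0.01 rad and value of joint wide_pin below -0.0025 m).
It fails at once if the wide cover is pinched or forced with more than 45 N (contact force between the fingers and wide_hatch above 45 N).
It fails at once if the narrow printer's cover is pressed in or opened, or that printer is pushed with more than 5 N (value of joint narrow_hatch below -0.03 rad or value of joint narrow_hatch above 0.05 rad or contact force between any of the fingers, the arm and narrow_printer above 5 N).
It fails at once if a bystander is moved more than 30 mm or lifted (distance of any of label_roll, marker, stapler, mug, gel_bottle from where it was at the start of the episode above 0.03 m).
It also fails if it takes over 35 s, if anything falls off the work surface, if the arm or the gripper's body presses on something with over 40 N, if the wrist force passes 120 N, or if a joint passes its speed limit or range.

## Robot

A 7-joint arm with a two-finger parallel gripper is mounted at the origin on the work surface. World frame = base frame: x ahead of the robot, y to its left, z up, the work surface at z = 0. Lengths are in m, angles in rad, forces in N, time in s.
With the tool pointing down it reaches from about 0.4 to 0.85 m from the base axis. Payload 4.5 kg.
Tool frame: the origin (TCP) lies between the finger pads; the fingertips stand 11 mm ahead of it and the grasp point (between the pads) lies 8 mm behind it (r.tip_reach is the distance from the TCP to the fingertips, in m); x points along the fingers, y is the direction in which the jaws open and shut, and the axes are right-handed (so a half turn about x gives the same grasp; the last joint's range is limited). The gripper opens to 88 mm and grips with 3 to 60 N. Pads are 18 mm wide; open, the fingers measure 123 mm over their backs; the gripper's body (75 mm by 187 mm) begins 45 mm behind the grasp point.
Start: joints at [1.31, 0.689, -0.195, 1.565, 0.157, 0.902, -0.215], TCP at [0.182, -0.598, 0.25] pointing down, gripper open.
Joint ranges: [-3.01, 3.01], [-0.46, 2.08], [-1.47, 1.51], [0.13, 2.56], [-1, 4.14], [0.04, 2.09], [-2.66, 2.66]. Speed limits (rad/s): [2.57, 2.57, 3.14, 3.14, 3.14, 3.14, 3.14].

## Interface

Orientations are given as a unit quaternion [x, y, z, w].
In Python, from plant import r gives the robot as it stands.
- The arm moves only by the tool drive_tool, never from a script. Its argument "deltas" is a list of rows, each a list of 3 entries, a list of its own where there are three numbers: the turn, a rotation vector about the tool's x, y, z in degrees, then the shift along the tool's x, y, z in cm, then the finger opening in cm, from 0 to 8.81. A call has 1 to 12 rows; each row shifts and turns the commanded pose from where the row before left it, along the tool's axes as they then stand; what a row does not reach is not made up. A row lasts 1/12 s, in which the tool goes at most 41.7 mm and 7.16 degrees, less where a joint would pass 70% of its speed; a pose out of reach is approached as far as the arm can. A call is refused whole if a number of a shift passes 4.17 or a number of a turn 7.16, either way. A call with a gripper value outside its range is refused whole. The fingers move at their own pace and stop on an object; "force" is the grip in N (left out, the last holds). Time passes only in rows, so rows that do not move let the fingers close. It gives the time, the measured TCP pose, the force and the opening at its end, in the units of the state.
- r.get_state(): the state, without advancing time (a new reading comes with each control period).
- r.snapshot(name): name is "scene" or "top"; returns a dict with "color" (384x512x3 uint8, red, green, blue), "fov_y" (degrees; the focal length in pixels is half the picture's height over the tangent of half this angle, whatever the lens; pixels are square), "cx", "cy" (the principal point, pixels), "extrinsics" (4x4, takes a point from world to camera coordinates). Camera axes: x right, y up, looking along -z (the intrinsics and any distortion apply to the point x, -y, -z); pixel columns grow to the right and rows downward; lengths in m; the calibration is good to about 2 mm. A picture is of the moment at which its call begins. There is no depth.
- r.finish_job(): hands the job in, once; it reports no verdict.
The state is a dict: "clock": time; "q": joint angles; "qd": joint speeds; "joint_torque": joint torques, N m; "tool_pos": TCP position; "eef_rot": TCP orientation; "contact_force": force on the tool from outside, world axes, zero at the start; "moment": the same for the moment, N m; "opening": opening from 0.0 (shut) to 1.0 (fully open).
Only numpy, scipy, OpenCV 4.12 (cv2) and the standard library are available. Lean on these libraries where they do the work, as an engineer would, in place of code of your own. Each camera call takes 0.05 s, during which the arm holds its last target. There are 200 camera calls.

## Working session

There is one attempt and no reset: what is moved stays moved. The work goes in short steps, Python scripts to look and compute and a tool call to move; the robot and the scene stay as the last step left them, time stands still between calls to the robot, and variables do not carry over. Pictures are saved under pics/ and viewed, about 8 in all and at most 12, crops included, and the job is handed in when it is done.

Besides the shell and the picture viewer there is one more tool, called after ">>>" as name([rows], argument=value, ...), one row to a line, values as JSON. drive_tool: Moves the arm, as the interface text tells. Its arguments: {"type":"object","properties":{"deltas":{"type":"array","items":{"type":"array"}},"force":{"type":"number"}},"required":["deltas"]}

```bash
mkdir -p pics; ls; python3 - <<'E'
from plant import r
import cv2,numpy as np
np.set_printoptions(precision=4,suppress=True)
for n in("scene","top"):
    s=r.snapshot(n); cv2.imwrite(f"pics/{n}0.png",s["color"][:,:,::-1]); print(n,s["fov_y"],s["cx"],s["cy"],[k for k in s]);print(s["extrinsics"])
st=r.get_state();print(st,r.tip_reach)
E
```

```text
pics
scene 50.28402135425249 263.3121882269106 193.49030151446306 ['color', 'fov_y', 'cx', 'cy', 'extrinsics']
[[ 0.7522  0.6588 -0.0108 -0.3839]
 [-0.4687  0.5465  0.694   0.1529]
 [ 0.4631 -0.517   0.7199 -1.5171]
 [ 0.      0.      0.      1.    ]]
top 45.38921512976553 254.08953395835522 189.71631005809047 ['color', 'fov_y', 'cx', 'cy', 'extrinsics']
[[ 0.0233 -0.9997  0.0037 -0.0028]
 [ 0.9967  0.0235  0.0782 -0.5123]
 [-0.0782  0.0019  0.9969 -1.3832]
 [ 0.      0.      0.      1.    ]]
{'clock': 0.1, 'q': array([ 1.3098,  0.6899, -0.1945,  1.5662,  0.1573,  0.9025, -0.2151]), 'qd': array([-0.001 , -0.0043,  0.0019, -0.0033,  0.0001, -0.0008, -0.0011]), 'joint_torque': array([ -0.003 , -52.8501,  -1.2715, -15.3837,  -0.0526,   0.002 ,
         0.    ]), 'tool_pos': array([ 0.1814, -0.5975,  0.249 ]), 'eef_rot': array([-0.6993, -0.1044,  0.6995, -0.1033]), 'contact_force': array([-0.3309, -0.0376, -0.4073]), 'moment': array([-0.0107, -0.011 ,  0.045 ]), 'opening': 1.0040892790912013} 0.011
```

View pics/top0.png

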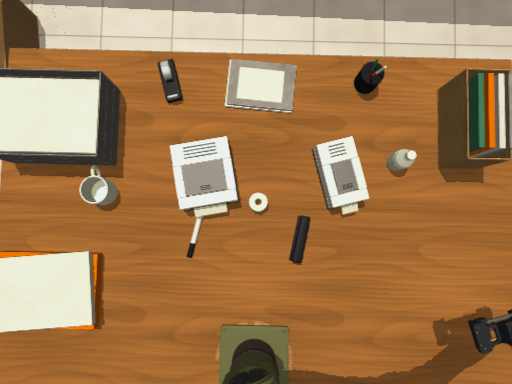

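View pics/scene0.png

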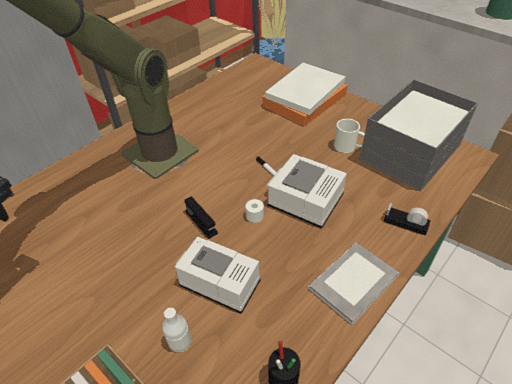

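The top view shows the wide printer at about (205,173) with its cover at (205,176), the narrow one at (341,173), the roll at (258,202), the marker at (195,235) and the stapler at (300,240). Next I'll measure the cover and the white body.

```bash
cat > h.py <<'E'
import cv2,numpy as np
from plant import r
np.set_printoptions(precision=4,suppress=True)
def cast(s,px,z):
    px=np.atleast_2d(px).astype(float); f=192/np.tan(np.radians(s["fov_y"]/2)); E=s["extrinsics"]; R=E[:3,:3]; c=-R.T@E[:3,3]
    d=np.c_[(px[:,0]-s["cx"])/f,-(px[:,1]-s["cy"])/f,-np.ones(len(px))]@R
    return c+d*((z-c[2])/d[:,2])[:,None]
def proj(s,P):
    f=192/np.tan(np.radians(s["fov_y"]/2)); E=s["extrinsics"]; p=np.atleast_2d(P)@E[:3,:3].T+E[:3,3]
    return np.c_[s["cx"]+f*p[:,0]/-p[:,2], s["cy"]-f*p[:,1]/-p[:,2]]
E
python3 - <<'E'
from h import *
for n,box in(("top",(165,130,242,215)),("scene",(262,150,352,228))):
    s=r.snapshot(n); x0,y0,x1,y1=box; c=s["color"][y0:y1,x0:x1].astype(int)
    m=((c.max(2)-c.min(2)<20)&(c.max(2)>60)&(c.max(2)<165)).astype(np.uint8)
    m=cv2.morphologyEx(m,cv2.MORPH_OPEN,np.ones((3,3)))
    k,L,S,C=cv2.connectedComponentsWithStats(m); 
    cnts=cv2.findContours(m,cv2.RETR_EXTERNAL,cv2.CHAIN_APPROX_NONE)[0]
    for q in sorted(cnts,key=cv2.contourArea)[-2:]:
        P=cv2.boxPoints(cv2.minAreaRect(q))+[x0,y0]
        W=cast(s,P,.104)
        print(n,cv2.contourArea(q),P.tolist());print(W, 'c',W.mean(0)); print([np.linalg.norm(W[i]-W[i-1]) for i in range(4)])
    cv2.imwrite(f"pics/{n}_c.png",np.hstack([cv2.resize(s["color"][y0:y1,x0:x1,::-1],None,fx=4,fy=4,interpolation=2),cv2.resize(cv2.cvtColor(m*255,cv2.COLOR_GRAY2BGR),None,fx=4,fy=4)]))
E
```

```text
top 23.5 [[209.0, 163.0], [216.0, 163.0], [216.0, 167.0], [209.0, 167.0]]
[[0.5799 0.1413 0.104 ]
 [0.5804 0.1211 0.104 ]
 [0.5688 0.1207 0.104 ]
 [0.5683 0.1409 0.104 ]] c [0.5743 0.131  0.104 ]
[np.float64(0.011621781081457366), np.float64(0.02019062125692075), np.float64(0.011622352370992153), np.float64(0.020176786637451382)]
top 514.5 [[182.67693519592285, 170.41539001464844], [222.55385208129883, 165.43077850341797], [225.63077545166016, 190.04615783691406], [185.75385665893555, 195.03076934814453]]
[[0.5566 0.2164 0.104 ]
 [0.5738 0.102  0.104 ]
 [0.5028 0.0911 0.104 ]
 [0.4858 0.2051 0.104 ]] c [0.5297 0.1536 0.104 ]
[np.float64(0.07172383694584326), np.float64(0.11569268098690756), np.float64(0.07180503502872419), np.float64(0.11521029573373934)]
scene 766.0 [[281.7919464111328, 182.15436553955078], [301.6644287109375, 153.7651014328003], [324.5503387451172, 169.78523635864258], [304.6778564453125, 198.17449951171875]]
[[0.5094 0.0886 0.104 ]
 [0.4745 0.2338 0.104 ]
 [0.5763 0.2191 0.104 ]
 [0.6033 0.0804 0.104 ]] c [0.5409 0.1555 0.104 ]
[np.float64(0.09424443297498314), np.float64(0.14937277877425004), np.float64(0.10293123335482136), np.float64(0.1413265076256075)]
scene 1079.5 [[267.8942346572876, 187.0767936706543], [342.9904022216797, 181.8617820739746], [345.8709945678711, 223.34228515625], [270.7748260498047, 228.5572967529297]]
[[ 0.491   0.0448  0.104 ]
 [ 0.6506  0.2112  0.104 ]
 [ 0.7482  0.0782  0.104 ]
 [ 0.6022 -0.072   0.104 ]] c [0.623  0.0656 0.104 ]
[np.float64(0.16125011535011657), np.float64(0.2305008121285867), np.float64(0.16497947388372097), np.float64(0.20942725118121525)]
```

View pics/top_c.png

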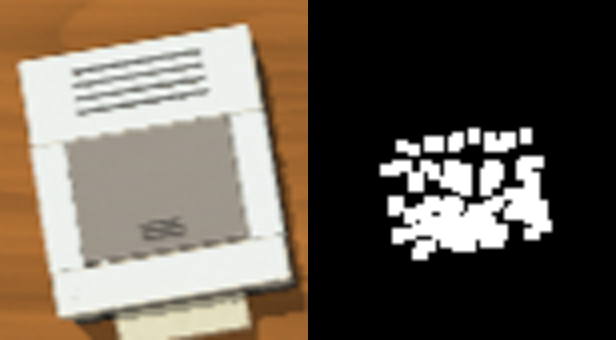

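The crop shows the full cover with corners near (181,165), (222,158.5), (227,189.5) and (186,196.5). The ridges are in front at (205.5,187). My grey threshold was too low, so I'm re-measuring with a better one.

```bash
python3 - <<'E'
from h import *
for n,box in(("top",(165,130,242,215)),("scene",(278,150,330,200))):
    s=r.snapshot(n); x0,y0,x1,y1=box; c=cv2.cvtColor(s["color"],cv2.COLOR_RGB2HSV)[y0:y1,x0:x1].astype(int)
    g=c[...,2]; m=((c[...,1]<50)&(g>60)&(g<(195 if n=="top" else 150))).astype(np.uint8)
    m=cv2.morphologyEx(cv2.morphologyEx(m,cv2.MORPH_CLOSE,np.ones((3,3))),cv2.MORPH_OPEN,np.ones((7,7)))
    q=max(cv2.findContours(m,cv2.RETR_EXTERNAL,cv2.CHAIN_APPROX_NONE)[0],key=cv2.contourArea)
    W=cast(s,q[:,0]+[x0,y0],.104)[:,:2]
    rect=cv2.minAreaRect((W*1000).astype(np.float32)); print(n,rect, cv2.boxPoints(rect).tolist())
s=r.snapshot("top")
W=cast(s,[(181.25,165),(222.5,158.5),(226.75,189.5),(186,196.5)],.104);print(W,W.mean(0))
# body top outline by hand (crop): TL(19,62) TR(247,25) , BR(292,285), BL(60,318)
B=cast(s,[(169.75,145.5),(226.75,136.25),(238,201.25),(180,209.5)],.096);print(B,B.mean(0))
s=r.snapshot("scene"); print(proj(s,W))
E
python3 -c "
import cv2;i=cv2.imread('pics/scene0.png')[140:235,250:360];cv2.imwrite('pics/sc1.png',cv2.resize(i,None,fx=6,fy=6,interpolation=2))"
```

```text
top ((538.7391357421875, 154.85525512695312), (93.85570526123047, 121.13926696777344), 10.937040328979492) [[481.1717834472656, 205.4210968017578], [504.1555480957031, 86.4821548461914], [596.3065185546875, 104.28941345214844], [573.32275390625, 223.22836303710938]]
scene ((542.5502319335938, 152.970947265625), (90.51538848876953, 125.76844024658203), 11.015103340148926) [[486.1112060546875, 206.04934692382812], [510.1414794921875, 82.59796905517578], [598.9892578125, 99.89254760742188], [574.958984375, 223.34393310546875]]
[[0.5722 0.2211 0.104 ]
 [0.5939 0.1027 0.104 ]
 [0.5044 0.0879 0.104 ]
 [0.4816 0.2042 0.104 ]] [0.538 0.154 0.104]
[[0.6296 0.2578 0.096 ]
 [0.6608 0.0928 0.096 ]
 [0.4718 0.055  0.096 ]
 [0.4441 0.2213 0.096 ]] [0.5516 0.1567 0.096 ]
[[323.8248 168.8915]
 [306.6995 192.5528]
 [280.3983 181.5319]
 [297.822  159.2363]]
```

View pics/sc1.png

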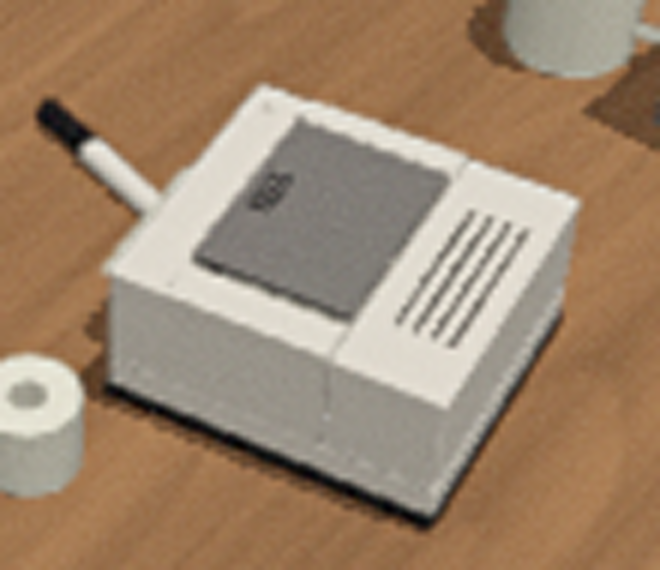

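The two views agree to within about 4 mm. That puts the cover centre at about (0.540,0.154) with a yaw of 0.19 rad (10.9°). Next I'll work out the approach move.

```bash
cat >> h.py <<'E'
from scipy.spatial.transform import Rotation as Ro
C=np.array([.5402,.1540]);yaw=.191;u=np.array([np.cos(yaw),np.sin(yaw)]);v=np.array([-u[1],u[0]])
H=C+.045*u
def body(x,y,z): # printer coords (m) -> world
    return np.r_[H+(x-.030)*u+y*v,z]
def where():
    st=r.get_state();R=Ro.from_quat(st["eef_rot"]).as_matrix();p=np.array(st["tool_pos"])
    d=p[:2]-H;print("t",st["clock"],"pos",p,"body x,y mm",1000*(d@u+.03),1000*d@v,"F",st["contact_force"],"open",st["opening"]);return p,R
def togo(P):
    p,R=where();print("shift cm (tool xyz)",100*R.T@(np.array(P)-p))
    for s in(1,-1):
        z=np.r_[s*u,0];x=np.array([0,0,-1.]);T=np.c_[x,np.cross(z,x),z];print("turn deg",s,np.degrees(Ro.from_matrix(R.T@T).as_rotvec()))
    print(R)
E
python3 - <<'E'
from h import *
print(body(-.045,0,.104),H)
togo([.45,-.25,.25]); togo(body(-.045,0,.25))
E
```

```text
[0.5107 0.1483 0.104 ] [0.5844 0.1625]
t 0.4 pos [ 0.1816 -0.598   0.2496] body x,y mm -509.8700400173858 -670.197859564724 F [ 0.2787 -0.0247  0.2088] open 1.0015303095913413
shift cm (tool xyz) [ -0.0338 -25.4938 -35.7967]
turn deg 1 [-174.0506   -0.0219    0.0031]
turn deg -1 [5.9494 0.0021 0.0144]
[[-0.0001  0.2906 -0.9568]
 [ 0.0002 -0.9568 -0.2906]
 [-1.     -0.0003  0.    ]]
t 0.4 pos [ 0.1816 -0.598   0.2496] body x,y mm -509.8700400173858 -670.197859564724 F [ 0.2787 -0.0247  0.2088] open 1.0015303095913413
shift cm (tool xyz) [ -0.025  -61.8404 -53.1832]
turn deg 1 [-174.0506   -0.0219    0.0031]
turn deg -1 [5.9494 0.0021 0.0144]
[[-0.0001  0.2906 -0.9568]
 [ 0.0002 -0.9568 -0.2906]
 [-1.     -0.0003  0.    ]]
```

>>> drive_tool([
  [[0, 0, 0], [0, -2.1, -3.0], 0],
  [[0, 0, 0], [0, -2.1, -3.0], 0],
  [[0, 0, 0], [0, -2.1, -3.0], 0],
  [[0, 0, 0], [0, -2.1, -3.0], 0],
  [[0, 0, 0], [0, -2.1, -3.0], 0],
  [[0, 0, 0], [0, -2.1, -3.0], 0],
  [[0, 0, 0], [0, -2.1, -3.0], 0],
  [[0, 0, 0], [0, -2.1, -3.0], 0],
  [[0, 0, 0], [0, -2.1, -3.0], 0],
  [[0, 0, 0], [0, -2.1, -3.0], 0],
  [[0, 0, 0], [0, -2.1, -3.0], 0],
  [[0, 0, 0], [0, -2.1, -3.0], 0],
], force=20)

```text
clock: 1.4
tool_pos: [0.4538, -0.2508, 0.2499]
eef_rot: [0.7, 0.104, -0.699, 0.104]
contact_force: [0.8, -1.2, -0.2]
opening: 0.119
```

>>> drive_tool([
  [[0, 0, 0], [0, -3.0, -1.4], 0],
  [[0, 0, 0], [0, -3.0, -1.4], 0],
  [[0, 0, 0], [0, -3.0, -1.4], 0],
  [[0, 0, 0], [0, -3.0, -1.4], 0],
  [[0, 0, 0], [0, -3.0, -1.4], 0],
  [[0, 0, 0], [0, -3.0, -1.4], 0],
  [[0, 0, 0], [0, -3.0, -1.4], 0],
  [[0, 0, 0], [0, -3.0, -1.4], 0],
  [[0, 0, 0], [0, -3.0, -1.4], 0],
  [[0, 0, 0], [0, -3.0, -1.4], 0],
  [[0, 0, 0], [0, -3.0, -1.4], 0],
  [[0, 0, 0], [0, -3.0, -1.4], 0],
])

```text
clock: 2.4
tool_pos: [0.5091, 0.1427, 0.2499]
eef_rot: [0.7, 0.104, -0.699, 0.104]
contact_force: [1.3, 0.5, -0.6]
opening: 0.003
```

>>> drive_tool([
  [[3, 0, 0], [0, 0, 0], 0],
  [[2.95, 0, 0], [0, 0, 0], 0],
  [[0, 0, 0], [0, 0, 0], 0],
])

```text
clock: 2.65
tool_pos: [0.509, 0.1418, 0.2497]
eef_rot: [0.704, 0.068, -0.704, 0.068]
contact_force: [0.1, -0.7, 0.5]
opening: 0.002
```

```bash
python3 - <<'E'
from h import *
togo(body(-.045,0,.135))
E
```

```text
t 2.65 pos [0.509  0.1418 0.2497] body x,y mm -47.98592781468346 -6.024850954480489 F [ 0.102 -0.681  0.473] open 0.0015074010992297208
shift cm (tool xyz) [11.4681 -0.6037 -0.2975]
turn deg 1 [-179.9815    0.0105   -0.0104]
turn deg -1 [ 0.0185 -0.0066 -0.0067]
[[ 0.0001  0.1902 -0.9818]
 [-0.0001 -0.9818 -0.1902]
 [-1.      0.0001 -0.0001]]
```

>>> drive_tool([
  [[0, 0, 0], [2.8, -0.15, -0.05], 0],
  [[0, 0, 0], [2.8, -0.15, -0.05], 0],
  [[0, 0, 0], [2.8, -0.15, -0.1], 0],
  [[0, 0, 0], [2.4, -0.15, -0.1], 0],
  [[0, 0, 0], [0.7, 0, 0], 0],
  [[0, 0, 0], [0, 0, 0], 0],
])

```text
clock: 3.15
tool_pos: [0.5098, 0.1467, 0.1333]
eef_rot: [-0.703, -0.067, 0.705, -0.068]
contact_force: [-0.4, -0.1, 0.6]
opening: 0.007
```

```bash
python3 - <<'E'
from h import *
where()
s=r.snapshot("scene"); i=np.ascontiguousarray(cv2.resize(s["color"][110:235,230:360,::-1],None,fx=6,fy=6,interpolation=2)[:600])
s2=r.snapshot("top"); j=cv2.resize(s2["color"][130:215,165:242,::-1],None,fx=6,fy=6,interpolation=2)
cv2.imwrite("pics/near.png",i)
cv2.imwrite("pics/near.png",np.hstack([cv2.resize(i,(416,400)),cv2.resize(j,(362,400))]))
E
```

```text
t 3.15 pos [0.5098 0.1467 0.1333] body x,y mm -46.26555448523685 -1.3876029483492003 F [-0.3863 -0.05    0.5976] open 0.0071349774320471505
```

View pics/near.png

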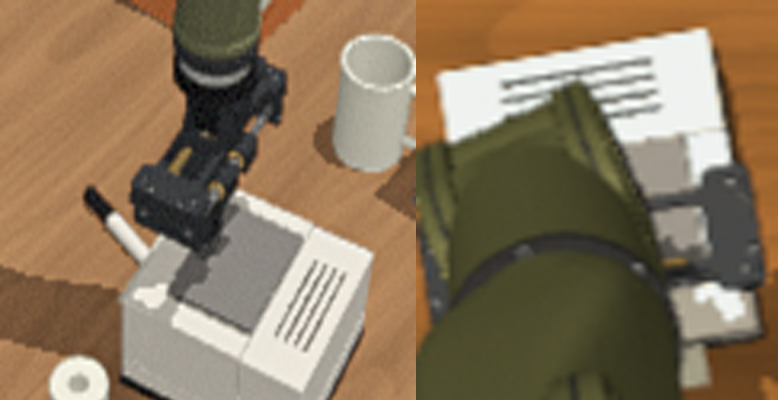

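The finger is centred over the front part of the cover, about 18 mm above it. I'll go down and watch the force.

>>> drive_tool([
  [[0, 0, 0], [1.0, 0, 0], 0],
  [[0, 0, 0], [0.6, 0, 0], 0],
  [[0, 0, 0], [0.2, 0, 0], 0],
  [[0, 0, 0], [0, 0, 0], 0],
])

```text
clock: 3.58
tool_pos: [0.5107, 0.1473, 0.1165]
eef_rot: [-0.704, -0.067, 0.704, -0.068]
contact_force: [-0.9, 0.1, 0.7]
opening: 0.007
```

>>> drive_tool([
  [[0, 0, 0], [0.2, 0, 0], 0],
  [[0, 0, 0], [0.1, 0, 0], 0],
  [[0, 0, 0], [0.1, 0, 0], 0],
  [[0, 0, 0], [0, 0, 0], 0],
])

```text
clock: 3.92
tool_pos: [0.5107, 0.1474, 0.1128]
eef_rot: [-0.704, -0.067, 0.704, -0.067]
contact_force: [-1.4, -0.4, 1.9]
opening: 0.002
```

>>> drive_tool([
  [[0, 0, 0], [0.15, 0, 0], 0],
  [[0, 0, 0], [0.1, 0, 0], 0],
  [[0, 0, 0], [0.1, 0, 0], 0],
  [[0, 0, 0], [0, 0, 0], 0],
])

```text
clock: 4.25
tool_pos: [0.5107, 0.1473, 0.1095]
eef_rot: [-0.704, -0.067, 0.704, -0.067]
contact_force: [-2.3, -0.5, 7.4]
opening: 0.004
```

>>> drive_tool([
  [[0, 0, 0], [0.1, 0, 0], 0],
  [[0, 0, 0], [0.0, 0, 0], 0],
])

```text
clock: 4.42
tool_pos: [0.5107, 0.1474, 0.1093]
eef_rot: [0.704, 0.067, -0.704, 0.067]
contact_force: [-4.1, -1.0, 14.1]
opening: 0.005
```

The force jumped from 7 N to 14 N over 0.2 mm, so the cover is on its hard bottom. I'll retreat quickly, up and to the front.

>>> drive_tool([
  [[0, 0, 0], [-3.2, 0, 2.0], 0],
  [[0, 0, 0], [-3.2, 0, 2.0], 0],
  [[0, 0, 0], [-3.2, 0, 2.0], 0],
  [[0, 0, 0], [-3.2, 0, 1.5], 0],
  [[0, 0, 0], [-2, 0, 0.5], 0],
  [[0, 0, 0], [0, 0, 0], 0],
])

```text
clock: 4.92
tool_pos: [0.4332, 0.1328, 0.2596]
eef_rot: [0.706, 0.068, -0.701, 0.067]
contact_force: [-0.3, 0.4, 0.3]
opening: 0.005
```

>>> drive_tool([
  [[0, 0, 0], [0, 0, 0], 0],
  [[0, 0, 0], [0, 0, 0], 0],
  [[0, 0, 0], [0, 0, 0], 0],
  [[0, 0, 0], [0, 0, 0], 0],
  [[0, 0, 0], [0, 0, 0], 0],
  [[0, 0, 0], [0, 0, 0], 0],
  [[0, 0, 0], [0, 0, 0], 0],
  [[0, 0, 0], [0, 0, 0], 0],
])

```text
clock: 5.58
tool_pos: [0.4323, 0.1323, 0.256]
eef_rot: [-0.704, -0.067, 0.704, -0.067]
contact_force: [0.6, 0.1, -0.6]
opening: 0.006
```

```bash
python3 - <<'E'
from h import *
where()
s=r.snapshot("scene"); cv2.imwrite("pics/pop.png",cv2.resize(s["color"][85:235,215:365,::-1],(600,600),interpolation=2))
for a in(.6,.9,1.05,1.2): print(a,(proj(s,[body(.03-.09*np.cos(a),y,.098+.09*np.sin(a)) for y in(-.06,.06)])-[215,85])*4)
E
```

```text
t 5.5833 pos [0.4323 0.1323 0.256 ] body x,y mm -125.09533158468636 -0.8582491465608298 F [ 0.5929  0.0795 -0.6049] open 0.0063667648390172025
0.6 [[283.2555 353.0883]
 [355.2413 262.0309]]
0.9 [[306.2382 341.9172]
 [378.104  250.0002]]
1.05 [[320.35   339.4238]
 [391.9523 246.9585]]
1.2 [[335.8151 339.158 ]
 [407.0207 246.0756]]
```

View pics/pop.png

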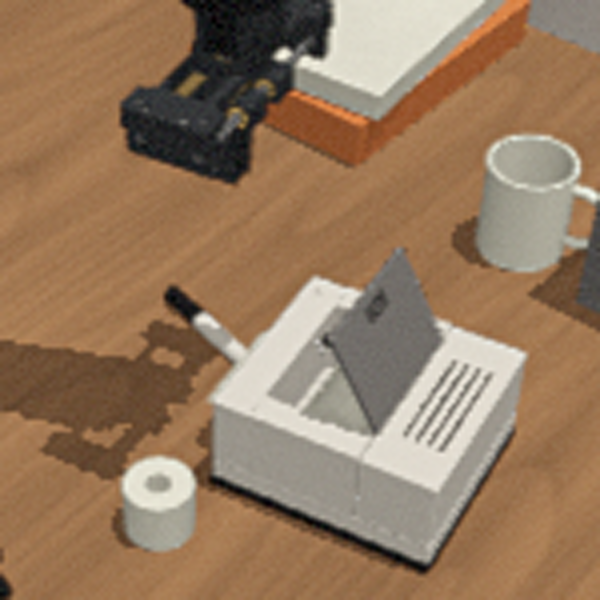

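The cover has popped. Its free edge runs from (328,343) to (400,249) in the crop, which fits about 1.1 rad, and it is clear of the hand. Next the finger goes down in front of it.

>>> drive_tool([
  [[0, 0, 0], [2.4, 0, -1.5], 0],
  [[0, 0, 0], [2.4, 0, -1.5], 0],
  [[0, 0, 0], [2.4, 0, -1.5], 0],
  [[0, 0, 0], [2.0, 0, -1.5], 0],
  [[0, 0, 0], [0.3, 0, -0.5], 0],
  [[0, 0, 0], [0, 0, 0], 0],
])

```text
clock: 6.13
tool_pos: [0.4965, 0.1446, 0.1603]
eef_rot: [-0.703, -0.067, 0.704, -0.067]
contact_force: [-0.4, 0.3, 0.0]
opening: 0.003
```

>>> drive_tool([
  [[0, 0, 0], [0, 0, -1.2], 0],
  [[0, 0, 0], [0, 0, -1.2], 0],
  [[0, 0, 0], [0, 0, -0.8], 0],
  [[0, 0, 0], [0, 0, -0.6], 0],
  [[0, 0, 0], [0, 0, -0.6], 0],
  [[0, 0, 0], [0, 0, -0.6], 0],
  [[0, 0, 0], [0, 0, -0.6], 0],
  [[0, 0, 0], [0, 0, -0.6], 0],
  [[0, 0, 0], [0, 0, 0], 0],
])

```text
clock: 6.88
tool_pos: [0.5585, 0.1567, 0.1613]
eef_rot: [0.705, 0.067, -0.703, 0.067]
contact_force: [0.7, -0.6, 0.2]
opening: 0.003
```

```bash
python3 - <<'E'
from h import *
where()
E
```

```text
t 6.8833 pos [0.5585 0.1567 0.1613] body x,y mm 3.4805057580591345 -0.8275525392154566 F [ 0.7314 -0.5595  0.1915] open 0.0032478061001076247
```

>>> drive_tool([
  [[0, 0, 0], [0, 0, -0.5], 0],
  [[0, 0, 0], [0, 0, -0.5], 0],
  [[0, 0, 0], [0, 0, -0.5], 0],
  [[0, 0, 0], [0, 0, -0.3], 0],
  [[0, 0, 0], [0, 0, -0.3], 0],
  [[0, 0, 0], [0, 0, 0], 0],
])

```text
clock: 7.38
tool_pos: [0.5782, 0.1604, 0.1611]
eef_rot: [0.704, 0.067, -0.704, 0.067]
contact_force: [0.4, 0.7, 0.6]
opening: 0.006
```

>>> drive_tool([
  [[0, 0, 0], [0, 0, -0.2], 0],
  [[0, 0, 0], [0, 0, -0.2], 0],
  [[0, 0, 0], [0, 0, 0], 0],
])

```text
clock: 7.63
tool_pos: [0.5817, 0.1611, 0.1611]
eef_rot: [0.704, 0.067, -0.704, 0.067]
contact_force: [0.4, -0.4, 0.4]
opening: 0.009
```

```bash
python3 - <<'E'
from h import *
where()
E
```

```text
t 7.6333 pos [0.5817 0.1611 0.1611] body x,y mm 27.14203905767421 -0.9100079545392349 F [ 0.4216 -0.4379  0.3934] open 0.008543833350279435
```

>>> drive_tool([
  [[0, 0, 0], [0, 0, -0.2], 0],
  [[0, 0, 0], [0, 0, 0], 0],
])

```text
clock: 7.8
tool_pos: [0.5833, 0.1614, 0.1611]
eef_rot: [-0.704, -0.067, 0.704, -0.067]
contact_force: [-0.4, 0.2, -0.6]
opening: 0.003
```

>>> drive_tool([
  [[0, 0, 0], [0, 0, -0.2], 0],
  [[0, 0, 0], [0, 0, 0], 0],
])

```text
clock: 7.97
tool_pos: [0.5837, 0.1615, 0.1609]
eef_rot: [-0.702, -0.067, 0.705, -0.068]
contact_force: [-4.4, -1.3, 2.0]
opening: 0.001
```

```bash
python3 - <<'E'
from h import *
where()
s=r.snapshot("scene"); cv2.imwrite("pics/push.png",cv2.resize(s["color"][85:235,215:365,::-1],(600,600),interpolation=2))
for a in(1.4,1.57,1.75): print(a,(proj(s,[body(.03-.09*np.cos(a),y,.098+.09*np.sin(a)) for y in(-.06,.06)])-[215,85])*4)
E
```

```text
t 7.9667 pos [0.5837 0.1615 0.1609] body x,y mm 29.112331393665947 -0.9271225182998788 F [-4.4414 -1.3402  1.9628] open 0.0005250619269838138
1.4 [[357.91   342.3547]
 [428.3939 248.3629]]
1.57 [[377.3525 348.2277]
 [447.0726 253.4084]]
1.75 [[397.8458 357.4345]
 [466.6392 261.7146]]
```

View pics/push.png

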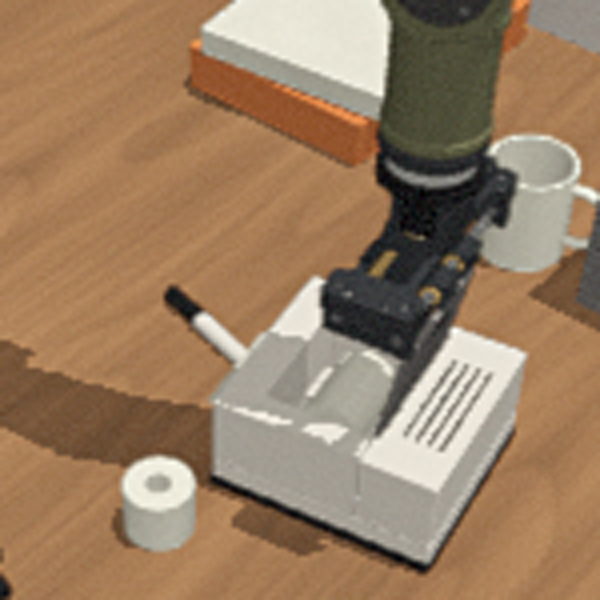

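The push force has risen to 4.6 N and the finger has stopped moving at the predicted stop position. The cover edge is near the 1.75 rad prediction at (398,357). I'll withdraw straight back and then up.

>>> drive_tool([
  [[0, 0, 0], [0, 0, 1.0], 0],
  [[0, 0, 0], [0, 0, 3], 0],
  [[0, 0, 0], [0, 0, 3], 0],
  [[0, 0, 0], [-1, 0, 3], 0],
  [[0, 0, 0], [-3, 0, 2.5], 0],
  [[0, 0, 0], [-3, 0, 2], 0],
  [[0, 0, 0], [-2, 0, 1], 0],
  [[0, 0, 0], [0, 0, 0], 0],
  [[0, 0, 0], [0, 0, 0], 0],
  [[0, 0, 0], [0, 0, 0], 0],
  [[0, 0, 0], [0, 0, 0], 0],
])

```text
clock: 8.93
tool_pos: [0.4338, 0.1325, 0.2503]
eef_rot: [-0.704, -0.067, 0.704, -0.067]
contact_force: [0.1, -0.2, -0.5]
opening: 0.005
```

```bash
python3 - <<'E'
from h import *
where()
s=r.snapshot("scene"); cv2.imwrite("pics/end.png",cv2.resize(s["color"][85:235,215:365,::-1],(600,600),interpolation=2))
E
```

```text
t 8.9333 pos [0.4338 0.1325 0.2503] body x,y mm -123.51805467591012 -0.9147646374454588 F [ 0.0551 -0.1934 -0.5181] open 0.004770737726128529
```

View pics/end.png

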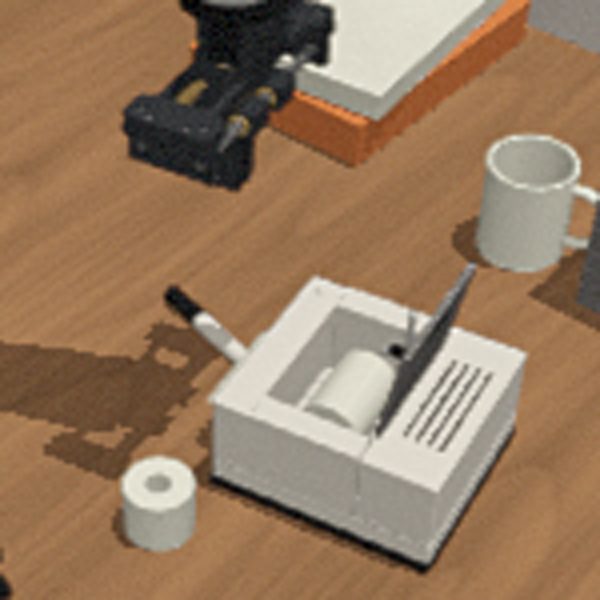

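The cover leans back with its far corner at (473,266), against a prediction of (467,262) for 1.75 rad. It stands by itself, the hand is clear and the bystanders are in place, so I'm handing in.

```bash
python3 -c "
from plant import r
print(r.finish_job())"
```

```text
the job is handed in; nothing more can be done
None
```

The wide printer's cover is open at its stop, and I handed the job in at about 9 s of the 35 s allowed. No verdict was reported.

- **Press:** I pressed the front edge once with closed fingers, down to the hard bottom at about 14 N. Then I took the hand away.
- **Popped:** The picture showed the cover ajar at about 1.1 rad, with nothing touching it. It had been clear of the hand for more than half a second.
- **Push to the stop:** I pushed the underside back with the finger until it stopped moving, with the push force up to about 4.6 N. This was where I expected the stop, near 1.75 rad. Then I withdrew.
- **Last checks:** In the final picture the cover leans back past upright by itself. Its far corner was within about 2 camera pixels of the 1.75 rad prediction. The hand was clear, with the force reading at noise level.
- **Other things on the table:** The roll, marker and mug look unmoved in that picture. The narrow printer, stapler and gel bottle were outside that crop. I did not re-check them, but the hand only crossed that side at about 0.25 m height.
- **Disagreement:** The two camera views differed by about 4 mm on where the cover was, which did not matter for the press or the push.

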